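# Heft two punch blanks and show the carbide one to the inspection camera

### The job

Two look-alike ground metal punch blanks stand on the bench; one is steel, the other tungsten carbide and clearly heavier: lift them one at a time and feel which is which. Stand the lighter one end-down, fully home, in an empty hole of the wooden punch stand and let go of it, then hold the heavier one up in front of the inspection camera for a look at its lower edge: upright, its lower end level with the middle of the lens, centred on it and about 60 mm from the glass, and finish while still holding it there, clear of everything else. Do not knock a blank over, do not touch the camera, and leave the other tools as they are.

Things in the scene. Friction and masses are not known exactly. Their poses are not given: they have to be found in the camera images.
- blank_1: One of two identical-looking punch blanks: bright ground-metal cylinder, 24 mm diameter, 100 mm long, 2 mm chamfers at both ends, standing on its end on the bench at the start. Origin: centre of its lower end; z runs up its axis. One blank is steel, the other carbide, at least 0.2 kg heavier; which is which differs from start to start and cannot be seen. Both weigh 0.3 to 0.75 kg.
- blank_2: The other punch blank: same shape, size, finish and frame as blank_1.
- stand: Punch stand, fixed: pale wooden block 235 mm (x) by 64 mm (y) by 50 mm high, a row of four round holes along its x, 55 mm apart, each 30 mm in diameter, 35 mm deep, flat-bottomed, 2 mm chamfer. Origin: centre of its underside. Counted from the -x end, holes 0 and 2 are empty; 1 and 3 each hold a doming punch that stands up to about 105 mm above the bench.
- stand_hole0 (a point): Centre of the mouth of the empty hole at the -x end of the stand, 50 mm above the bench (82.5 mm from the stand's middle; hole floor 35 mm below). Axes as the stand.
- stand_hole2 (a point): Centre of the mouth of the other empty hole, third in the row from the -x end, 50 mm above the bench (27.5 mm from the stand's middle, towards +x of the stand; hole floor 35 mm below). Axes as the stand.
- camera: Inspection camera, fixed: grey base 120 x 100 x 14 mm, steel post 229 mm high at its back, black focusing block, level aluminium barrel 40 mm in diameter, black ring light 58 mm in diameter around the front glass. Origin: on the bench below the barrel; it looks along its -x, z up. Optical axis 140 mm, top of ring light 169 mm above the bench; glass 55 mm from the origin.
- lens (a point): Centre of the camera's front glass, 140 mm above the bench; axes as the camera (the camera looks along -x).
- focus (a point): The point on the optical axis 60 mm in front of the glass, 140 mm above the bench, where the centre of the blank's lower end is to be held; axes as the camera.
- punch_1: Doming punch in hole 1 of the stand (between the two empty holes): loose, dark steel shank of 20 mm diameter with a 25 mm ball on top, 88 mm long, standing on the hole's floor. Origin: centre of its foot. To be left alone.
- punch_2: Doming punch in hole 3 of the stand (+x end): loose, shank 18 mm, ball 21 mm, 88 mm long. Origin: centre of its foot. To be left alone.
- hammer: Small chasing hammer lying on the bench, wooden handle, steel head, 240 mm long along its x, at most 27 mm high. Origin: on the bench under the middle of its length. To be left alone.
- graver: Graver with a cork handle lying on the bench, 110 mm long along its x, 27 mm high. Origin: on the bench under its middle. To be left alone.
- file: Small hand file with a wooden handle lying on the bench, 165 mm long along its x, 14 mm high. Origin: on the bench under its middle. To be left alone.
- die: Dark square steel die block 60 x 60 x 24 mm with a round recess in its top, lying on the bench. Origin: centre of its underside. To be left alone.
Things that resemble listed ones, but are neither listed nor needed, are in the scene too. Leave any red look-alike of the blank_2 alone.

How it is judged:
By the outcome, as a careful person would: the job done as asked, in the order asked, and still so for the second after the job is handed in, while the arm keeps its last pose, push and grip.
It also fails if it takes over 67 s, if anything falls off the work surface, if the arm or the gripper's body presses on something with over 40 N, if the wrist force passes 120 N, or if a joint passes its speed limit or range.

### The arm

A 6-joint arm with a two-finger parallel gripper is mounted at the origin on the work surface. World frame = base frame: x ahead of the robot, y to its left, z up, the work surface at z = 0. Lengths are in m, angles in rad, forces in N, time in s.
With the tool pointing down it reaches from about 0.35 to 0.925 m from the base axis. Payload 6.4 kg.
Tool frame: the origin (TCP) lies on the centre line of the jaws, within the pads' length; the fingertips stand 14 mm ahead of it and the grasp point (between the pads) lies 5 mm behind it; z points along the fingers, y is the line along which they close (so a half turn about z gives the same grasp; the last joint's range is limited). The gripper opens to 85 mm and grips with 20 to 120 N. Pads are 22 mm wide; open, the fingers measure 114 mm over their backs; the gripper's body (76 mm by 85 mm) begins 54 mm behind the grasp point. The pads swing forward as they close: fully open they stand 13 mm farther back than shut.
Start: joints at [-1.346, 0.245, 1.558, -0, 1.339, -0.174], TCP at [0.252, -0.599, 0.245] pointing down, gripper open.
Joint ranges: [-3.13, 3.13], [-1.02, 2.26], [0.13, 2.54], [-0.95, 4.09], [0.21, 2.88], [-2.74, 2.74]. Speed limits (rad/s): [2.57, 2.57, 3.14, 3.14, 3.14, 3.14].

### API

Orientations are given as a rotation vector (axis times angle).
In Python, from cell import ctrl gives the robot as it stands. The module is installed in compiled form; this text tells all that it offers.
- The arm moves only by the tool step_arm, never from a script. Its argument "plan" is a list of rows, each a list of 3 entries, a list of its own where there are three numbers: the shift along the world's x, y, z in mm, then the turn, a rotation vector about the world's x, y, z in rad, then the finger opening in mm, from 0 to 85.4. In form: [[[dx, dy, dz], [rx, ry, rz], jaw], ...]. A call has exactly 5 rows; each row shifts and turns the commanded pose from where the row before left it; what a row does not reach is not made up. A row lasts 1/8 s, in which the tool goes at most 62.5 mm and 10.7 degrees, less where a joint would pass 70% of its speed; a pose out of reach is approached as far as the arm can. A call is refused whole if a number of a shift passes 62.5 or a number of a turn 0.188, either way. A call with a gripper value outside its range is refused whole. The fingers move at their own pace and stop on an object; "grip_force" is the grip in N (left out, the last holds). Time passes only in rows, so rows that do not move let the fingers close, or fill a call up. It gives the time, the measured TCP pose, the force, the opening and the grip force at its end, in the units of the state.
- ctrl.read_state(): the state, without advancing time (a new reading comes with each control period).
- ctrl.capture(name): name is "scene" or "top" or "wrist"; returns the picture (384x512x3 uint8, red, green, blue); there is no depth.
- ctrl.camera_model(name): a dict with "mtx" (3x3 intrinsics, pixels), "world_from_camera" (4x4, takes a point from camera to world coordinates); the wrist camera has in their place "hand_eye" (4x4, takes a point from camera to tool coordinates, whose origin is the TCP and whose axes are the flange's). Camera axes: x right, y down, z forward; pixel columns grow to the right and rows downward; lengths in m; the calibration is good to about 2 mm. A picture is of the moment at which its call begins: read the wrist's pose just before it. camera_model takes no time and is no camera call.
- ctrl.close_job(): hands the job in; it is judged then, once.
The state is a dict: "time_s": time; "q": joint angles; "dq": joint speeds; "tau": joint torques, N m; "position": TCP position; "tcp_rot": TCP orientation; "force": force on the tool from outside, world axes, zero at the start; "wrist_torque": the same for the moment, N m; "finger_gap": finger opening in m; "finger_force": force on a finger pad.
Only numpy, scipy, OpenCV 4.12 (cv2) and the standard library are available. Lean on these libraries where they do the work, as an engineer would, in place of code of your own. Each camera call takes 0.05 s, during which the arm holds its last target. There are 200 camera calls.

## Working session

There is one attempt and no reset: what is moved stays moved. The work goes in short steps, Python scripts to look and compute and a tool call to move; the robot and the scene stay as the last step left them, time stands still between calls to the robot, and variables do not carry over. Pictures are saved under pics/ and viewed, at most 10 in all, crops included, and the job is handed in when it is done.

Besides the shell and the picture viewer there is one more tool, called after ">>>" by a JSON object that holds its "op" and its "data", one argument or row to a line. step_arm: Moves the arm, as the interface text tells. Its arguments: {"type":"object","properties":{"plan":{"type":"array"},"grip_force":{"type":"number"}},"required":["plan"]}

```bash
mkdir -p pics
python3 - <<'E'
from cell import ctrl
import cv2,numpy as np
a=ctrl.capture("scene");b=ctrl.capture("top")
cv2.imwrite("pics/s.png",a[:,:,::-1]);cv2.imwrite("pics/t.png",b[:,:,::-1])
np.set_printoptions(precision=4,suppress=True)
for n in("scene","top"):
  m=ctrl.camera_model(n);print(m["mtx"],m["world_from_camera"])
print(ctrl.camera_model("wrist"))
s=ctrl.read_state();print(s)
E
```

```text
[[474.2884   0.     261.067 ]
 [  0.     474.2884 190.4522]
 [  0.       0.       1.    ]] [[ 0.803   0.3926 -0.4483  1.0738]
 [ 0.5959 -0.5245  0.608  -0.7594]
 [ 0.0036 -0.7555 -0.6552  0.8619]
 [ 0.      0.      0.      1.    ]]
[[397.3872   0.     253.2497]
 [  0.     397.3872 191.4648]
 [  0.       0.       1.    ]] [[-0.0109 -0.9864  0.1637  0.3644]
 [-0.9999  0.0107 -0.0022 -0.0583]
 [ 0.0004 -0.1638 -0.9865  1.2592]
 [ 0.      0.      0.      1.    ]]
{'mtx': array([[274.044 ,   0.    , 252.9982],
       [  0.    , 274.044 , 188.2604],
       [  0.    ,   0.    ,   1.    ]]), 'hand_eye': array([[ 0.0004, -0.9492, -0.3146,  0.0806],
       [ 1.    ,  0.    ,  0.0012,  0.0006],
       [-0.0011, -0.3146,  0.9492, -0.131 ],
       [ 0.    ,  0.    ,  0.    ,  1.    ]])}
{'time_s': 0.1, 'q': array([-1.3461,  0.2457,  1.5589, -0.    ,  1.3387, -0.1741]), 'dq': array([-0.    , -0.001 , -0.0022,  0.0002,  0.    , -0.0003]), 'tau': array([ -0.0002, -43.067 , -32.7129,  -0.0001,   0.0028,   0.    ]), 'position': array([ 0.2523, -0.5985,  0.2443]), 'tcp_rot': array([-3.0776, -0.6219,  0.0001]), 'force': array([-0.0421, -0.2621, -0.7095]), 'wrist_torque': array([ 0.0051,  0.0033, -0.0469]), 'finger_force': 0.0, 'finger_gap': 0.08583061535483141}
```

View pics/s.png

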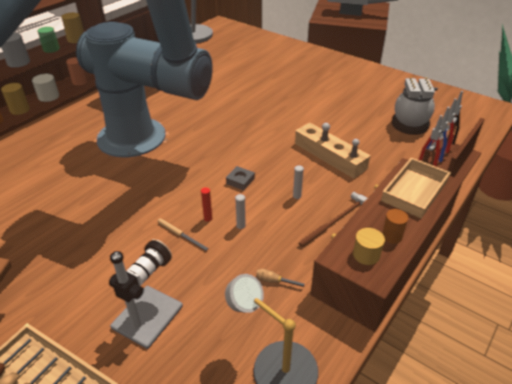

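View pics/t.png

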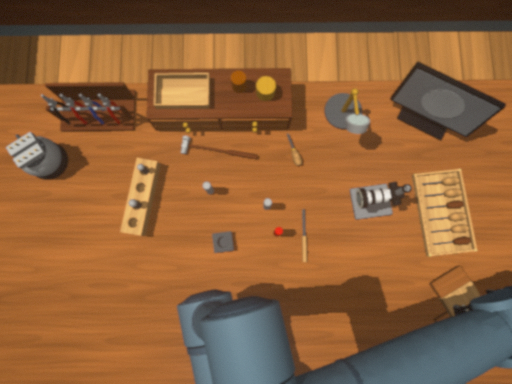

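The scene view shows the blanks at about (298,183) and (240,212), and the red look-alike at (206,205). In the top view the blanks are at (208,187) and (268,203), the red one at (279,231), the stand at (139,197) and the inspection camera at (375,200). Next I'll zoom in.

```bash
cat > h.py <<'E'
import cv2,numpy as np
from cell import ctrl
np.set_printoptions(precision=4,suppress=True)
def ray(n,uv,z,T=None):
    m=ctrl.camera_model(n);T=m["world_from_camera"] if T is None else T
    d=T[:3,:3]@np.linalg.inv(m["mtx"])@np.array([uv[0],uv[1],1.]);o=T[:3,3]
    return o+d*(z-o[2])/d[2]
def proj(n,p,T=None):
    m=ctrl.camera_model(n);T=m["world_from_camera"] if T is None else T
    c=m["mtx"]@(T[:3,:3].T@(np.array(p)-T[:3,3]));return c[:2]/c[2]
E
python3 - <<'E'
from h import *
t=cv2.imread("pics/t.png");s=cv2.imread("pics/s.png")
def crop(i,x,y,w,h,k=4):return cv2.resize(i[y:y+h,x:x+w],None,fx=k,fy=k,interpolation=cv2.INTER_CUBIC)
A=np.hstack([crop(t,110,150,60,95),crop(t,190,170,90,95),crop(t,345,170,50,95)])
B=np.hstack([crop(s,225,155,90,55),crop(s,105,235,80,55),crop(s,290,120,30,55)])
cv2.imwrite("pics/c.png",np.vstack([A,B]))
# colour masks: wood stand, greys
h=cv2.cvtColor(t,cv2.COLOR_BGR2HSV)
for n,img,boxes in(("top",t,[(195,175,25,25),(255,190,25,22)]),("scene",s,[(288,160,22,45),(230,188,22,45)])):
  hh=cv2.cvtColor(img,cv2.COLOR_BGR2HSV)
  for x,y,w,hgt in boxes:
    m=((hh[y:y+hgt,x:x+w,1]<70)&(hh[y:y+hgt,x:x+w,2]>90)).astype(np.uint8)
    k,l,st,c=cv2.connectedComponentsWithStats(m)
    i=1+np.argmax(st[1:,4]);print(n,st[i]+[x,y,0,0,0],c[i]+[x,y])
x,y,w,hh=115,150,50,95
print(h[200,139],h[210,128],h[170,150],h[200,120])
m=((h[y:y+hh,x:x+w,2]>150)).astype(np.uint8)
c=max(cv2.findContours(m,0,1)[0],key=cv2.contourArea);r=cv2.minAreaRect(c);print(r,(cv2.boxPoints(r)+[x,y]))
E
```

```text
top [203 182  10  11  69] [207.4348 186.7971]
top [264 199   8   9  58] [267.3276 202.9138]
scene [294 166   9  32 210] [297.5571 180.7238]
scene [236 194   9  34 234] [239.9872 210.2564]
[ 17 139 182] [ 18 134 236] [ 16 136 124] [ 13 177 179]
((24.500003814697266, 46.99999237060547), (93.99998474121094, 48.99999237060547), 90.0) [[115. 150.]
 [164. 150.]
 [164. 244.]
 [115. 244.]]
```

View pics/c.png

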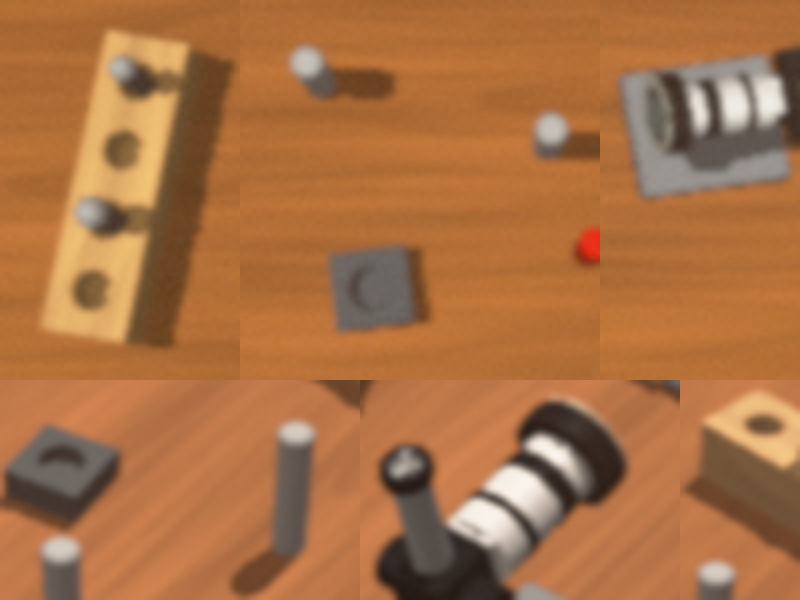

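The crop shows both blanks' top discs, the four stand holes (1 and 3 filled), the camera base corners and the ring. I'll compute positions from these and cross-check with sizes.

Run:
```python
from h import *
f=lambda x,y:(110+x/4-.4,150+y/4-.4)
print("A",ray("top",(206.5,185.3),.1),ray("scene",(298.9,167.7),.1))
print("B",ray("top",(267.3,202),.1),ray("scene",(239.9,196.7),.1))
print("B red",ray("top",(279,231),.1))
c=[ray("top",f(*p),.05) for p in[(107,30),(190,43),(125,343),(40,328)]]
print("corners",np.array(c),"sides",[np.linalg.norm(c[i]-c[i-1]) for i in range(4)],"ctr",np.mean(c,0))
ax=(c[0]+c[1]-c[2]-c[3]);ax/=np.linalg.norm(ax);print("ax",ax,np.degrees(np.arctan2(ax[1],ax[0])));m=np.mean(c,0)
print("h0",m-.0825*ax,ray("top",f(92,290),.05),"h2",m+.0275*ax,ray("top",f(123,149),.05))
b=[ray("top",p,.014) for p in[(350.1,188.4),(355.4,218.9),(391.9,214.6),(387,183.4)]]
print("base",np.array(b),[np.linalg.norm(b[i]-b[i-1]) for i in range(4)],np.mean(b,0))
print("ring",ray("top",(359,198.4),.14),ray("scene",(164.6,249.6),.14))
for p in [(355,192),(366,205)]: pass
```

```text
A [0.5768 0.0774 0.1   ] [0.5774 0.0789 0.1   ]
B [ 0.5249 -0.102   0.1   ] [ 0.5253 -0.1015  0.1   ]
B red [ 0.4394 -0.1346  0.1   ]
corners [[0.6781 0.3035 0.05  ]
 [0.6669 0.2383 0.05  ]
 [0.4341 0.2808 0.05  ]
 [0.4461 0.3456 0.05  ]] sides [np.float64(0.2357534420457492), np.float64(0.06616108713087032), np.float64(0.23668576528060756), np.float64(0.06594968238518252)] ctr [0.5563 0.292  0.05  ]
ax [ 0.9838 -0.1792  0.    ] -10.322191912656937
h0 [0.4751 0.3068 0.05  ] [0.4745 0.3073 0.05  ] h2 [0.5833 0.2871 0.05  ] [0.5833 0.2876 0.05  ]
base [[ 0.5776 -0.3693  0.014 ]
 [ 0.4803 -0.381   0.014 ]
 [ 0.4926 -0.4966  0.014 ]
 [ 0.5925 -0.4878  0.014 ]] [np.float64(0.11938081161559372), np.float64(0.09805951823447967), np.float64(0.11622164131531938), np.float64(0.10033752504940836)] [ 0.5357 -0.4337  0.014 ]
ring [ 0.5269 -0.3617  0.14  ] [ 0.5323 -0.3539  0.14  ]
```

>>> {"op": "step_arm", "data": {
  "plan": [
    [[20,40,0],[0,0,0],85],
    [[27,50,0],[0,0,0],85],
    [[28,52,0],[0,0,0],85],
    [[28,52,0],[0,0,0],85],
    [[28,52,0],[0,0,0],85]
  ],
  "grip_force": 60
}}

```text
time_s: 0.72
position: [0.3839, -0.351, 0.2449]
tcp_rot: [-3.079, -0.621, 0.0]
force: [1.1, 0.1, 0.4]
finger_gap: 0.0854
finger_force: 0.0
```

>>> {"op": "step_arm", "data": {
  "plan": [
    [[35,62,0],[0,0,0],85],
    [[29,52,0],[0,0,0],85],
    [[29,52,0],[0,0,0],85],
    [[29,52,0],[0,0,0],85],
    [[20,33,0],[0,0,0],85]
  ]
}}

```text
time_s: 1.35
position: [0.5217, -0.1071, 0.2449]
tcp_rot: [-3.078, -0.625, 0.001]
force: [0.2, -1.0, 0.3]
finger_gap: 0.0854
finger_force: 0.0
```

>>> {"op": "step_arm", "data": {
  "plan": [
    [[3.5,5.5,-20],[0,0,0],85],
    [[0,0,-40],[0,0,0],85],
    [[0,0,-25],[0,0,0],85],
    [[0,0,0],[0,0,0],85],
    [[0,0,0],[0,0,0],85]
  ]
}}

```text
time_s: 1.98
position: [0.5252, -0.1044, 0.1613]
tcp_rot: [3.079, 0.622, 0.002]
force: [1.6, -0.2, 0.8]
finger_gap: 0.0849
finger_force: 0.0
```

Run:
```python
from h import *
from scipy.spatial.transform import Rotation as R
s=ctrl.read_state();print(s["position"],s["tcp_rot"],s["q"],s["force"])
w=ctrl.capture("wrist");cv2.imwrite("pics/w1.png",w[:,:,::-1])
T=np.eye(4);T[:3,:3]=R.from_rotvec(s["tcp_rot"]).as_matrix();T[:3,3]=s["position"];T=T@ctrl.camera_model("wrist")["hand_eye"]
print(proj("wrist",(.525,-.1018,.1),T),T)
```

```text
[ 0.5252 -0.1044  0.1613] [3.0786 0.622  0.0019] [-0.408   0.071   1.9164  0.      1.1527  0.764 ] [ 1.604  -0.1521  0.7995]
[248.6361 208.4945] [[ 0.3886 -0.8752 -0.2882  0.5996]
 [-0.9214 -0.3684 -0.1238 -0.0735]
 [ 0.0021  0.3136 -0.9495  0.2924]
 [ 0.      0.      0.      1.    ]]
```

View pics/w1.png

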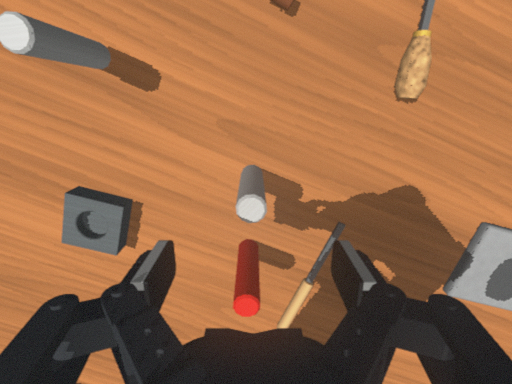

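The wrist view shows the blank's top at (251,208), predicted (248.6,208.5), so the position is confirmed. The red one sits behind it at (246,305).

>>> {"op": "step_arm", "data": {
  "plan": [
    [[0.3,1.5,-25],[0,0,0],85],
    [[0,0,-35],[0,0,0],85],
    [[0,0,-28],[0,0,0],85],
    [[0,0,0],[0,0,0],85],
    [[0,0,0],[0,0,0],40]
  ]
}}

```text
time_s: 2.65
position: [0.5263, -0.1032, 0.0743]
tcp_rot: [3.078, 0.622, 0.004]
force: [0.2, -0.2, 0.1]
finger_gap: 0.0694
finger_force: 0.0
```

>>> {"op": "step_arm", "data": {
  "plan": [
    [[0,0,0],[0,0,0],30],
    [[0,0,0],[0,0,0],18],
    [[0,0,0],[0,0,0],18],
    [[0,0,0],[0,0,0],18],
    [[0,0,0],[0,0,0],18]
  ]
}}

```text
time_s: 3.28
position: [0.5256, -0.1027, 0.0734]
tcp_rot: [3.079, 0.622, 0.002]
force: [-1.8, 0.9, 6.1]
finger_gap: 0.0225
finger_force: 58.8
```

>>> {"op": "step_arm", "data": {
  "plan": [
    [[0,0,15],[0,0,0],18],
    [[0,0,30],[0,0,0],18],
    [[0,0,15],[0,0,0],18],
    [[0,0,0],[0,0,0],18],
    [[0,0,0],[0,0,0],18]
  ]
}}

```text
time_s: 3.9
position: [0.5239, -0.1022, 0.131]
tcp_rot: [-3.078, -0.622, 0.003]
force: [-0.8, -0.7, -7.0]
finger_gap: 0.0226
finger_force: 59.7
```

>>> {"op": "step_arm", "data": {
  "plan": [
    [[0,0,0],[0,0,0],18],
    [[0,0,0],[0,0,0],18],
    [[0,0,0],[0,0,0],18],
    [[0,0,0],[0,0,0],18],
    [[0,0,0],[0,0,0],18]
  ]
}}

```text
time_s: 4.53
position: [0.5249, -0.1026, 0.1323]
tcp_rot: [-3.079, -0.622, 0.0]
force: [-0.0, -0.4, -6.3]
finger_gap: 0.023
finger_force: 59.7
```

Run:
```python
from h import *
F=[]
for i in range(4):
  ctrl.capture("wrist");s=ctrl.read_state();F.append(np.r_[s["force"],s["tau"][1:3]])
print(np.array(F),np.mean(F,0),s["position"],s["tcp_rot"],s["finger_gap"])
```

```text
[[ -0.581    0.0516  -6.8055 -37.2217 -32.1762]
 [  0.2176  -0.4638  -7.036  -37.2303 -32.1809]
 [ -0.4373  -0.4231  -6.6654 -37.2388 -32.1863]
 [  0.2457   0.2632  -7.6037 -37.2427 -32.1876]] [ -0.1388  -0.143   -7.0276 -37.2333 -32.1828] [ 0.5249 -0.1026  0.1323] [3.0793 0.6223 0.0001] 0.023006030460295167
```

B pulls about 7.0 N (≈0.71 kg), so it is the carbide. I'll set it back down and feel the other one.

>>> {"op": "step_arm", "data": {
  "plan": [
    [[0,0,-25],[0,0,0],18],
    [[0,0,-25],[0,0,0],18],
    [[0,0,-6],[0,0,0],18],
    [[0,0,-2],[0,0,0],18],
    [[0,0,-0.5],[0,0,0],18]
  ]
}}

```text
time_s: 5.35
position: [0.5258, -0.1029, 0.0749]
tcp_rot: [3.078, 0.622, 0.003]
force: [0.2, -0.1, -6.9]
finger_gap: 0.023
finger_force: 60.0
```

>>> {"op": "step_arm", "data": {
  "plan": [
    [[0,0,0],[0,0,0],18],
    [[0,0,0],[0,0,0],18],
    [[0,0,0],[0,0,0],18],
    [[0,0,0],[0,0,0],18],
    [[0,0,0],[0,0,0],18]
  ]
}}

```text
time_s: 5.98
position: [0.5249, -0.1026, 0.0738]
tcp_rot: [-3.079, -0.622, 0.0]
force: [0.7, -0.8, -7.2]
finger_gap: 0.0228
finger_force: 60.0
```

>>> {"op": "step_arm", "data": {
  "plan": [
    [[0,0,-0.7],[0,0,0],18],
    [[0,0,-0.5],[0,0,0],18],
    [[0,0,0],[0,0,0],18],
    [[0,0,0],[0,0,0],18],
    [[0,0,0],[0,0,0],18]
  ]
}}

```text
time_s: 6.6
position: [0.5253, -0.1026, 0.0734]
tcp_rot: [3.079, 0.622, 0.001]
force: [-2.8, 1.6, 6.6]
finger_gap: 0.0225
finger_force: 61.3
```

>>> {"op": "step_arm", "data": {
  "plan": [
    [[0,0,0.4],[0,0,0],18],
    [[0,0,0],[0,0,0],30],
    [[0,0,0],[0,0,0],50],
    [[0,0,0],[0,0,0],70],
    [[0,0,0],[0,0,0],85]
  ]
}}

```text
time_s: 7.22
position: [0.5251, -0.1027, 0.073]
tcp_rot: [3.079, 0.622, 0.001]
force: [0.2, 0.2, 0.2]
finger_gap: 0.0823
finger_force: 0.0
```

>>> {"op": "step_arm", "data": {
  "plan": [
    [[0,0,15],[0,0,0],85],
    [[0,0,40],[0,0,0],85],
    [[0,0,45],[0,0,0],85],
    [[15,55,10],[0,0,-0.15],85],
    [[16,56,0],[0,0,-0.15],85]
  ]
}}

```text
time_s: 7.85
position: [0.5576, 0.009, 0.1864]
tcp_rot: [3.137, 0.144, 0.009]
force: [0.4, -0.9, 0.3]
finger_gap: 0.0848
finger_force: 0.0
```

>>> {"op": "step_arm", "data": {
  "plan": [
    [[16,56,0],[0,0,-0.15],85],
    [[4.8,12.9,0],[0,0,-0.13],85],
    [[0,0,-25],[0,0,0],85],
    [[0,0,0],[0,0,0],85],
    [[0,0,0],[0,0,0],85]
  ]
}}

```text
time_s: 8.48
position: [0.5772, 0.0771, 0.1592]
tcp_rot: [-3.129, 0.285, -0.002]
force: [0.4, 0.0, -0.1]
finger_gap: 0.085
finger_force: 0.0
```

```bash
cat >> h.py <<'E'
from scipy.spatial.transform import Rotation as R
def wrist(name):
    s=ctrl.read_state();w=ctrl.capture("wrist");cv2.imwrite(name,w[:,:,::-1])
    T=np.eye(4);T[:3,:3]=R.from_rotvec(s["tcp_rot"]).as_matrix();T[:3,3]=s["position"]
    print(s["time_s"],s["position"],s["tcp_rot"],s["q"],s["force"])
    return w,T@ctrl.camera_model("wrist")["hand_eye"]
E
python3 - <<'E'
from h import *
w,T=wrist("pics/w2.png")
print(proj("wrist",(.577,.078,.1),T))
h=cv2.cvtColor(w,cv2.COLOR_RGB2HSV)
m=((h[:,:,1]<45)&(h[:,:,2]>165)).astype(np.uint8);m[240:]=0
k,l,st,c=cv2.connectedComponentsWithStats(m)
for i in range(1,k):
  if st[i,4]>60:print(st[i],c[i],ray("wrist",c[i],.1,T))
E
```

```text
8.475 [0.5772 0.0771 0.1592] [-3.1287  0.2847 -0.002 ] [-0.0618  0.1808  1.7992 -0.      1.1602  1.6905] [ 0.416   0.006  -0.0597]
[250.838  211.5972]
[112   0  23  14 285] [123.0351   6.0667] [0.722 0.129 0.1  ]
[117  15  23  56 906] [129.1203  41.0938] [0.7034 0.1314 0.1   ]
[239 216  27   9 123] [252.8293 220.6016] [0.5694 0.0779 0.1   ]
[479 224  18  16 224] [487.4732 232.2902] [ 0.527  -0.0986  0.1   ]
```

View pics/w2.png

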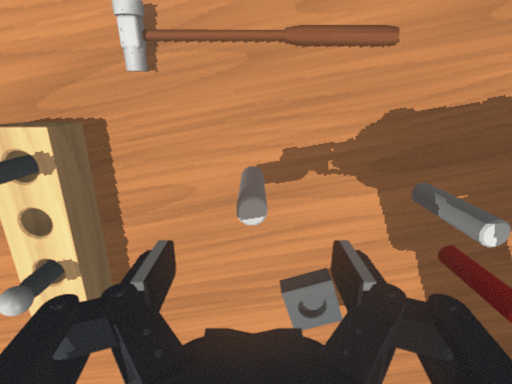

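A's top is at (252,210), close to the predicted (250.8,211.6). Blank B still stands at (490,233). The jaws are now aligned with the stand.

>>> {"op": "step_arm", "data": {
  "plan": [
    [[0,0.7,-25],[0,0,0],85],
    [[0,0,-35],[0,0,0],85],
    [[0,0,-25],[0,0,0],85],
    [[0,0,0],[0,0,0],85],
    [[0,0,0],[0,0,0],40]
  ]
}}

```text
time_s: 9.15
position: [0.578, 0.0778, 0.0748]
tcp_rot: [-3.129, 0.285, -0.004]
force: [-0.3, -1.2, 1.3]
finger_gap: 0.0694
finger_force: 0.0
```

>>> {"op": "step_arm", "data": {
  "plan": [
    [[0,0,0],[0,0,0],30],
    [[0,0,0],[0,0,0],18],
    [[0,0,0],[0,0,0],18],
    [[0,0,0],[0,0,0],18],
    [[0,0,0],[0,0,0],18]
  ]
}}

```text
time_s: 9.78
position: [0.5775, 0.0781, 0.0741]
tcp_rot: [-3.129, 0.284, -0.002]
force: [-1.7, 0.5, 5.6]
finger_gap: 0.023
finger_force: 59.0
```

>>> {"op": "step_arm", "data": {
  "plan": [
    [[0,0,15],[0,0,0],18],
    [[0,0,35],[0,0,0],18],
    [[0,0,35],[0,0,0],18],
    [[0,0,0],[0,0,0],18],
    [[0,0,0],[0,0,0],18]
  ]
}}

```text
time_s: 10.4
position: [0.5755, 0.0781, 0.1563]
tcp_rot: [3.129, -0.284, -0.004]
force: [-0.2, -0.3, -4.4]
finger_gap: 0.0232
finger_force: 59.4
```

Run:
```python
from h import *
F=[]
for i in range(6):
  w,T=wrist("pics/w3.png");s=ctrl.read_state();F.append(s["force"])
print(np.mean(F,0),s["finger_gap"])
for p in[(.475,.3068,.05),(.5833,.2871,.05)]:print(proj("wrist",p,T))
```

```text
10.4 [0.5755 0.0781 0.1563] [ 3.1286 -0.2843 -0.0045] [-0.0603  0.1834  1.8021 -0.      1.1589  1.6917] [-0.1794 -0.3139 -4.3866]
10.45 [0.5751 0.0781 0.1556] [ 3.1286 -0.2843 -0.0065] [-0.0603  0.1841  1.8026 -0.      1.159   1.6918] [ 0.1387 -0.2592 -3.9169]
10.5 [0.5752 0.0781 0.1555] [ 3.1286 -0.2843 -0.0068] [-0.0603  0.1844  1.8025  0.      1.159   1.6918] [-1.0578 -0.1278 -4.5289]
10.55 [0.5754 0.0781 0.1557] [ 3.1286 -0.2844 -0.0063] [-0.0603  0.1844  1.8021 -0.      1.1591  1.6918] [ 0.0363 -0.307  -3.3451]
10.6 [0.5756 0.0781 0.156 ] [ 3.1286 -0.2843 -0.0054] [-0.0603  0.1842  1.8017  0.      1.1591  1.6918] [ 0.4092 -0.1518 -3.8082]
10.65 [0.5759 0.0781 0.1564] [ 3.1286 -0.2843 -0.0043] [-0.0603  0.1839  1.8012  0.      1.1592  1.6918] [-0.1058  0.0678 -3.3978]
[-0.0515 -0.2922 -3.7209] 0.02314127654200214
[ 59.9453 314.022 ]
[ 33.9712 220.8256]
```

A pulls about 3.9 N (≈0.39 kg), so it is the steel one. It goes into hole 0.

>>> {"op": "step_arm", "data": {
  "plan": [
    [[0,0,40],[0,0,0],18],
    [[-15,35,0],[0,0,0],18],
    [[-20,45,0],[0,0,0],18],
    [[-20,45,0],[0,0,0],18],
    [[-20,45,0],[0,0,0],18]
  ]
}}

```text
time_s: 11.32
position: [0.5009, 0.2492, 0.1977]
tcp_rot: [3.129, -0.285, -0.0]
force: [1.3, -0.6, -3.6]
finger_gap: 0.0229
finger_force: 59.7
```

>>> {"op": "step_arm", "data": {
  "plan": [
    [[-15,35,0],[0,0,0],18],
    [[-10,15,0],[0,0,0],18],
    [[0,0,0],[0,0,0],18],
    [[0,0,0],[0,0,0],18],
    [[0,0,0],[0,0,0],18]
  ]
}}

```text
time_s: 11.95
position: [0.4773, 0.2971, 0.198]
tcp_rot: [3.128, -0.287, 0.0]
force: [-0.3, 0.4, -3.3]
finger_gap: 0.0229
finger_force: 59.8
```

Run:
```python
from h import *
w,T=wrist("pics/w4.png");s=ctrl.capture("scene");t=ctrl.capture("top")
for p in[(.475,.3068,.05),(.5833,.2871,.05)]:print(proj("wrist",p,T),proj("scene",p),proj("top",p))
k=lambda i,x,y,ww,h,f:cv2.resize(i[y:y+h,x:x+ww],None,fx=f,fy=f,interpolation=cv2.INTER_CUBIC)
a=k(s,280,70,100,110,4);b=cv2.resize(w,(400,300))
cv2.imwrite("pics/c4.png",np.hstack([a,np.vstack([b,np.zeros((140,400,3),np.uint8)])])[:,:,::-1])
```

```text
11.95 [0.4773 0.2971 0.198 ] [ 3.1283 -0.2867  0.0002] [ 0.3552  0.0891  1.8244 -0.0002  1.2281  2.1088] [-0.3319  0.4326 -3.2811]
[243.5824 181.8377] [310.7135 131.1894] [132.7757 221.9453]
[242.0288  69.519 ] [338.5796 146.6627] [140.5121 186.8626]
```

View pics/c4.png

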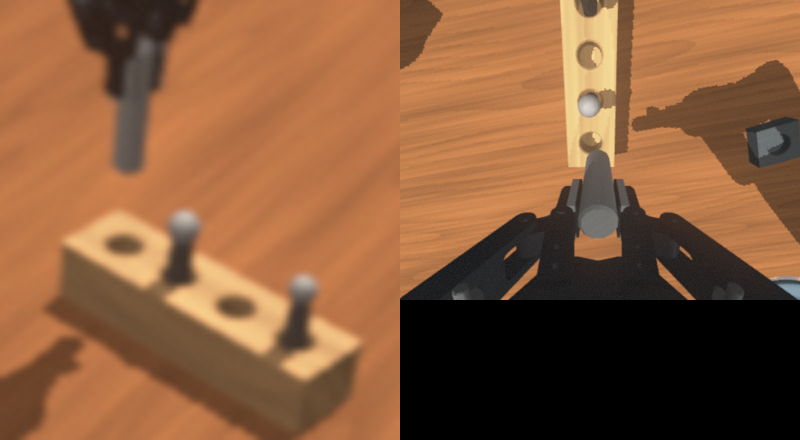

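The scene view shows hole 0 at (310.9,130.4), predicted (310.7,131.2). The wrist view agrees within about 1 px, and the blank hangs plumb. I'll align and lower it in guarded steps.

>>> {"op": "step_arm", "data": {
  "plan": [
    [[-2.3,10,0],[0,0,0],18],
    [[0,0,-30],[0,0,0],18],
    [[0,0,-30],[0,0,0],18],
    [[0,0,0],[0,0,0],18],
    [[0,0,0],[0,0,0],18]
  ]
}}

```text
time_s: 12.72
position: [0.4751, 0.3086, 0.1393]
tcp_rot: [-3.128, 0.284, -0.003]
force: [0.2, -0.8, -3.4]
finger_gap: 0.0231
finger_force: 59.8
```

Run:
```python
from h import *
w,T=wrist("pics/w5.png");s=ctrl.capture("scene")
print(proj("scene",(.475,.307,.064)),proj("scene",(.475,.307,.05)),ray("scene",(310.9,130.4),.05))
k=lambda i,x,y,ww,h,f:cv2.resize(i[y:y+h,x:x+ww],None,fx=f,fy=f,interpolation=cv2.INTER_CUBIC)
cv2.imwrite("pics/c5.png",np.hstack([k(s,285,95,50,55,8),k(w,200,130,90,99,4.4445)])[:,:,::-1])
```

```text
12.725 [0.4751 0.3086 0.1393] [-3.1278  0.2838 -0.0027] [0.3759 0.1719 1.8502 0.0001 1.1175 2.1277] [ 0.1897 -0.804  -3.4049]
[311.0813 127.298 ] [310.7484 131.16  ] [0.4732 0.3108 0.05  ]
```

View pics/c5.png

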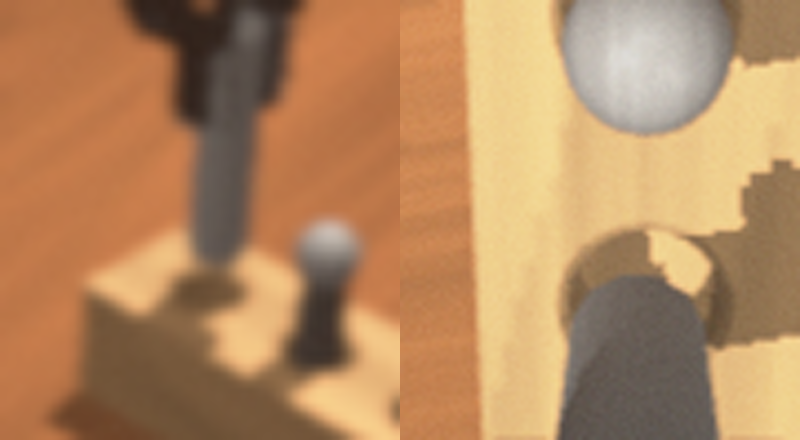

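The wrist view shows the blank about 1 mm off toward the left rim, and the scene view agrees. I'll correct by -1.2 mm in y and enter.

>>> {"op": "step_arm", "data": {
  "plan": [
    [[0,-1.3,-5],[0,0,0],18],
    [[0,0,-10],[0,0,0],18],
    [[0,0,-10],[0,0,0],18],
    [[0,0,-5],[0,0,0],18],
    [[0,0,0],[0,0,0],18]
  ]
}}

```text
time_s: 13.45
position: [0.474, 0.3066, 0.1072]
tcp_rot: [3.128, -0.284, -0.002]
force: [-0.5, 0.9, -2.6]
finger_gap: 0.0231
finger_force: 59.8
```

>>> {"op": "step_arm", "data": {
  "plan": [
    [[0,0,-5],[0,0,0],18],
    [[0,0,-5],[0,0,0],18],
    [[0,0,-5],[0,0,0],18],
    [[0,0,0],[0,0,0],18],
    [[0,0,0],[0,0,0],18]
  ]
}}

```text
time_s: 14.08
position: [0.4745, 0.3068, 0.0931]
tcp_rot: [-3.129, 0.284, -0.0]
force: [-0.3, 0.9, -4.4]
finger_gap: 0.0231
finger_force: 59.8
```

No lateral force; about 4 mm left to the floor.

>>> {"op": "step_arm", "data": {
  "plan": [
    [[0,0,-2],[0,0,0],18],
    [[0,0,-1],[0,0,0],18],
    [[0,0,-0.7],[0,0,0],18],
    [[0,0,0],[0,0,0],18],
    [[0,0,0],[0,0,0],18]
  ]
}}

```text
time_s: 14.7
position: [0.4745, 0.3067, 0.0893]
tcp_rot: [-3.129, 0.284, -0.0]
force: [-0.6, 0.5, -2.8]
finger_gap: 0.0228
finger_force: 59.8
```

>>> {"op": "step_arm", "data": {
  "plan": [
    [[0,0,-0.5],[0,0,0],18],
    [[0,0,-0.4],[0,0,0],18],
    [[0,0,0],[0,0,0],18],
    [[0,0,0],[0,0,0],18],
    [[0,0,0],[0,0,0],18]
  ]
}}

```text
time_s: 15.32
position: [0.4748, 0.3068, 0.0891]
tcp_rot: [-3.129, 0.284, -0.001]
force: [-2.9, -1.4, 6.0]
finger_gap: 0.023
finger_force: 60.7
```

Seated: TCP at 0.089 matches the floor at 15 mm plus the 74 mm grip height. I'll release and go back to the heavy blank.

>>> {"op": "step_arm", "data": {
  "plan": [
    [[0,0,0.5],[0,0,0],18],
    [[0,0,0],[0,0,0],30],
    [[0,0,0],[0,0,0],50],
    [[0,0,0],[0,0,0],70],
    [[0,0,20],[0,0,0],70]
  ]
}}

```text
time_s: 15.95
position: [0.4732, 0.3062, 0.1079]
tcp_rot: [3.127, -0.284, -0.005]
force: [0.0, -0.1, -0.0]
finger_gap: 0.07
finger_force: 0.0
```

>>> {"op": "step_arm", "data": {
  "plan": [
    [[0,0,40],[0,0,0],70],
    [[0,0,40],[0,0,0],85],
    [[5,-40,0],[0,0,0],85],
    [[7,-58,0],[0,0,0],85],
    [[7,-58,0],[0,0,0],85]
  ]
}}

```text
time_s: 16.58
position: [0.4939, 0.1494, 0.1908]
tcp_rot: [-3.128, 0.282, -0.004]
force: [1.0, -0.9, -0.5]
finger_gap: 0.085
finger_force: 0.0
```

>>> {"op": "step_arm", "data": {
  "plan": [
    [[7,-58,0],[0,0,0],85],
    [[7,-58,0],[0,0,0],85],
    [[7,-58,0],[0,0,0],85],
    [[6,-50,0],[0,0,0],85],
    [[4,-29.5,-20],[0,0,0],85]
  ]
}}

```text
time_s: 17.2
position: [0.5263, -0.1059, 0.1722]
tcp_rot: [3.126, -0.287, 0.01]
force: [0.8, 1.1, -0.1]
finger_gap: 0.0851
finger_force: 0.0
```

>>> {"op": "step_arm", "data": {
  "plan": [
    [[0,0,-20],[0,0,0],85],
    [[0,0,0],[0,0,0],85],
    [[0,0,0],[0,0,0],85],
    [[0,0,0],[0,0,0],85],
    [[0,0,0],[0,0,0],85]
  ]
}}

```text
time_s: 17.82
position: [0.5249, -0.1026, 0.1497]
tcp_rot: [3.128, -0.283, 0.002]
force: [0.5, -0.4, -0.0]
finger_gap: 0.085
finger_force: 0.0
```

Run:
```python
from h import *
w,T=wrist("pics/w6.png");s=ctrl.capture("scene")
print(proj("wrist",(.5251,-.1027,.1),T),proj("scene",(.475,.307,.115)))
k=lambda i,x,y,ww,h,f:cv2.resize(i[y:y+h,x:x+ww],None,fx=f,fy=f,interpolation=cv2.INTER_CUBIC)
cv2.imwrite("pics/c6.png",np.hstack([k(s,290,90,75,96,4),k(w,0,0,512,384,.9375)[:, :],][:1]+[np.vstack([k(w,0,0,512,384,.9375),np.zeros((24,480,3),np.uint8)])])[:,:,::-1])
```

```text
17.825 [ 0.5249 -0.1026  0.1497] [ 3.1284 -0.2833  0.0022] [-0.4052  0.0854  1.9247  0.      1.1301  1.3462] [ 0.5393 -0.3962 -0.0332]
[251.9928 216.0389] [312.3309 112.8033]
```

View pics/c6.png

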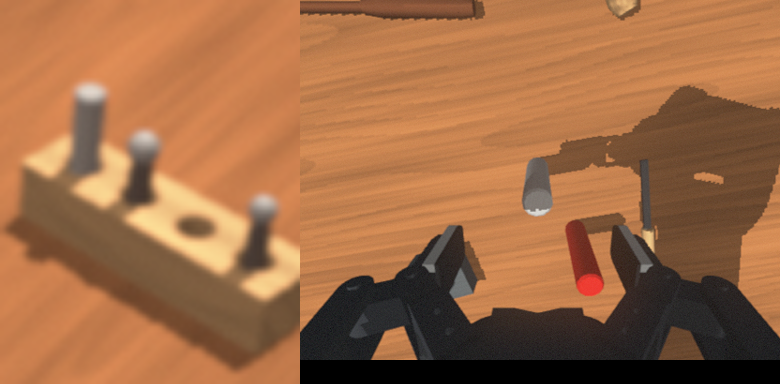

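The steel blank stands home in hole 0 at crop (90,130), with the punches undisturbed. The heavy blank is at crop (537,200), and the red one is near the right finger, so I'll turn back to the earlier, proven jaw angle.

>>> {"op": "step_arm", "data": {
  "plan": [
    [[0,0,0],[0,0,0.145],85],
    [[0,0,0],[0,0,0.145],85],
    [[0,0,0],[0,0,0.145],85],
    [[0,0,0],[0,0,0.145],85],
    [[0,0,0],[0,0,0],85]
  ]
}}

```text
time_s: 18.55
position: [0.5244, -0.1027, 0.1489]
tcp_rot: [3.08, 0.62, -0.0]
force: [-0.3, -1.1, 0.0]
finger_gap: 0.0854
finger_force: 0.0
```

>>> {"op": "step_arm", "data": {
  "plan": [
    [[0,0,-20],[0,0,0],85],
    [[0,0,-30],[0,0,0],85],
    [[0,0,-26],[0,0,0],85],
    [[0,0,0],[0,0,0],85],
    [[0,0,0],[0,0,0],60]
  ]
}}

```text
time_s: 19.18
position: [0.5252, -0.1031, 0.0739]
tcp_rot: [3.079, 0.621, 0.002]
force: [0.6, 0.3, -0.6]
finger_gap: 0.0696
finger_force: 0.0
```

>>> {"op": "step_arm", "data": {
  "plan": [
    [[0,0,0],[0,0,0],35],
    [[0,0,0],[0,0,0],30],
    [[0,0,0],[0,0,0],18],
    [[0,0,0],[0,0,0],18],
    [[0,0,0],[0,0,0],18]
  ]
}}

```text
time_s: 19.8
position: [0.525, -0.1029, 0.0739]
tcp_rot: [3.079, 0.622, 0.001]
force: [-0.9, 1.8, 6.2]
finger_gap: 0.0232
finger_force: 58.8
```

>>> {"op": "step_arm", "data": {
  "plan": [
    [[0,0,20],[0,0,0],18],
    [[0,0,50],[0,0,0],18],
    [[0,0,50],[0,0,0],18],
    [[0,0,20],[0,0,0],18],
    [[0,0,0],[0,0,0],18]
  ]
}}

```text
time_s: 20.42
position: [0.5245, -0.1028, 0.2131]
tcp_rot: [3.079, 0.622, 0.002]
force: [0.2, 0.3, -8.5]
finger_gap: 0.023
finger_force: 60.4
```

Run:
```python
from h import *
w,T=wrist("pics/w7.png");np.save("T7.npy",T);s=ctrl.capture("scene");t=ctrl.capture("top")
cv2.imwrite("pics/s7.png",s[:,:,::-1]);cv2.imwrite("pics/t7.png",t[:,:,::-1])
L=(.527,-.362,.14);o=[]
for n,i,TT,wd in(("scene",s,None,50),("top",t,None,44),("wrist",w,T,120)):
  c=proj(n,L,TT);x,y=int(np.clip(c[0]-wd//2,0,512-wd)),int(np.clip(c[1]-wd//2,0,384-wd));print(n,c,"crop",x,y,wd,400/wd)
  o.append(cv2.resize(i[y:y+wd,x:x+wd],(400,400) if n!="wrist" else (400,400),interpolation=cv2.INTER_CUBIC))
z=np.zeros((200,400,3),np.uint8)
a=np.vstack([np.hstack([cv2.resize(o[0],(300,300)),cv2.resize(o[1],(300,300))]),np.hstack([cv2.resize(o[2],(300,300)),cv2.resize(w,(300,225))[:,:] if 0 else np.vstack([cv2.resize(w,(300,225)),np.zeros((75,300,3),np.uint8)])])])
cv2.imwrite("pics/c7.png",a[:,:,::-1])
```

```text
20.425 [ 0.5245 -0.1028  0.2131] [3.0786 0.6222 0.0017] [-0.4058  0.0053  1.8821 -0.      1.2529  0.7662] [ 0.1622  0.27   -8.5417]
scene [159.8457 250.8386] crop 134 225 50 8.0
top [359.0987 198.3594] crop 337 176 44 9.090909090909092
wrist [514.4074 303.935 ] crop 392 243 120 3.3333333333333335
```

View pics/c7.png

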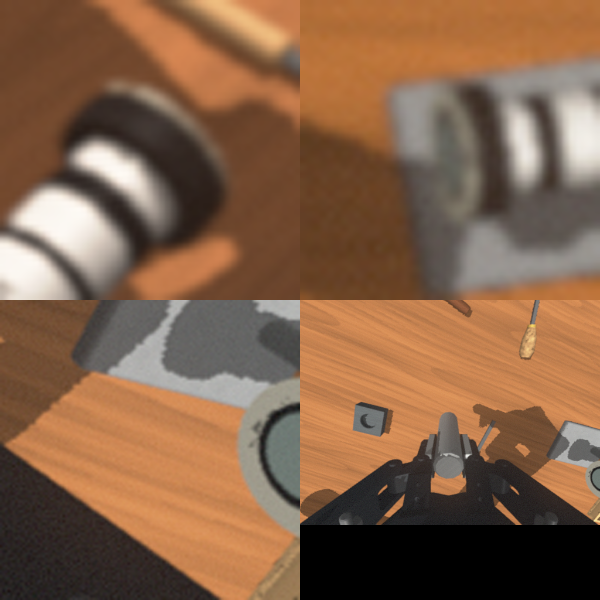

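The ring's pale front annulus is centred near (359.6,198.0) in the top view (predicted 359.1,198.4) and near (160.8,249.1) in the scene view. I'll move closer so the wrist camera sees the whole lens.

>>> {"op": "step_arm", "data": {
  "plan": [
    [[-1,-25,0],[0,0,0],18],
    [[-1,-40,0],[0,0,0],18],
    [[-2,-35,0],[0,0,0],18],
    [[0,0,0],[0,0,0],18],
    [[0,0,0],[0,0,0],18]
  ]
}}

```text
time_s: 21.2
position: [0.5196, -0.202, 0.2109]
tcp_rot: [-3.077, -0.621, 0.004]
force: [0.7, -0.0, -7.2]
finger_gap: 0.0233
finger_force: 60.8
```

Run:
```python
from h import *
w,T=wrist("pics/w8.png");np.save("T8.npy",T)
L=(.527,-.362,.14);c=proj("wrist",L,T);x,y=int(min(c[0]-50,412)),int(min(c[1]-50,284));print(c,x,y)
h=cv2.cvtColor(w,cv2.COLOR_RGB2HSV)
m=((h[y:y+100,x:x+100,1]<80)).astype(np.uint8)*255
cc=w[y:y+100,x:x+100]
cv2.imwrite("pics/c8.png",np.hstack([cv2.resize(cc,(400,400),interpolation=cv2.INTER_CUBIC)[:,:,::-1],cv2.resize(cv2.merge([m]*3),(400,400),interpolation=0)]))
```

```text
21.2 [ 0.5196 -0.202   0.2109] [-3.0766 -0.6213  0.0039] [-0.5744  0.0657  1.8242  0.0004  1.2555  0.5977] [ 0.7176 -0.0188 -7.2189]
[428.2566 264.8936] 378 214
```

View pics/c8.png

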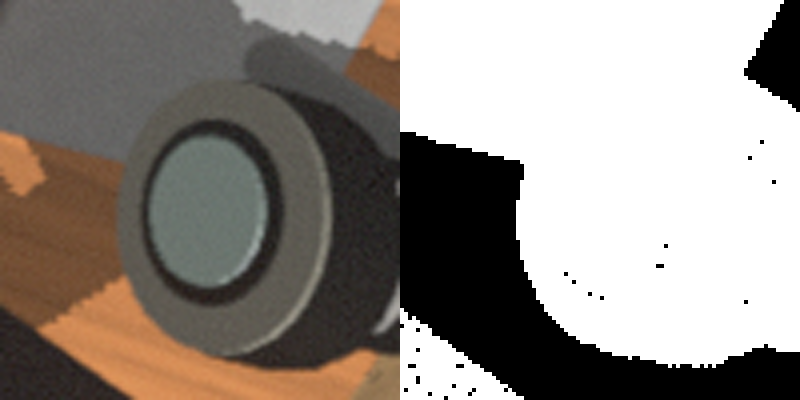

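The wrist crop shows the ring (outer ellipse centre crop (222,217)) and the front glass disc, centred at crop (208,210), i.e. pixel (429.6,266.1), against a predicted (428.3,264.9).

Run:
```python
from h import *
T=np.load("T8.npy");L=ray("wrist",(429.6,266.1),.14,T);print(L,ray("top",(359.6,198),.14),ray("scene",(160.8,249.1),.14))
print("ringctr",ray("wrist",(433.1,267.9),.14,T))
i=cv2.imread("pics/w8.png");
b=[ray("top",p,.014) for p in[(350.1,188.4),(355.4,218.9),(391.9,214.6),(387,183.4)]]
d=(b[0]+b[1]-b[2]-b[3]);d/=np.linalg.norm(d);f=(b[0]+b[3]-b[1]-b[2]);f/=np.linalg.norm(f);print(d,f)
print("focus",L+.06*d)
```

```text
[ 0.5264 -0.3637  0.14  ] [ 0.528  -0.3635  0.14  ] [ 0.5251 -0.3575  0.14  ]
ringctr [ 0.5261 -0.3675  0.14  ]
[-0.1154  0.9933  0.    ] [0.9946 0.1035 0.    ]
focus [ 0.5195 -0.3041  0.14  ]
```

>>> {"op": "step_arm", "data": {
  "plan": [
    [[0,-30,0],[0,0,0],18],
    [[0,-40,0],[0,0,0],18],
    [[0,-25,0],[0,0,0],18],
    [[0,-5,0],[0,0,0],18],
    [[0,0,0],[0,0,0],18]
  ]
}}

```text
time_s: 21.88
position: [0.5204, -0.3021, 0.2124]
tcp_rot: [-3.078, -0.622, 0.001]
force: [0.5, 0.5, -6.5]
finger_gap: 0.0227
finger_force: 61.2
```

>>> {"op": "step_arm", "data": {
  "plan": [
    [[0,0,0],[0,0,0],18],
    [[0,0,0],[0,0,0],18],
    [[0,0,0],[0,0,0],18],
    [[0,0,0],[0,0,0],18],
    [[0,0,0],[0,0,0],18]
  ]
}}

```text
time_s: 22.5
position: [0.5204, -0.3027, 0.2129]
tcp_rot: [3.079, 0.622, 0.0]
force: [-0.8, -0.1, -7.9]
finger_gap: 0.0228
finger_force: 61.2
```

>>> {"op": "step_arm", "data": {
  "plan": [
    [[-0.3,-0.8,1],[0,0,0],18],
    [[0,0,0],[0,0,0],18],
    [[0,0,0],[0,0,0],18],
    [[0,0,0],[0,0,0],18],
    [[0,0,0],[0,0,0],18]
  ]
}}

```text
time_s: 23.12
position: [0.5201, -0.3035, 0.2138]
tcp_rot: [-3.079, -0.622, 0.0]
force: [0.3, -0.4, -6.8]
finger_gap: 0.023
finger_force: 61.2
```

Run:
```python
from h import *
w,T=wrist("pics/w9.png");s=ctrl.capture("scene")
c=proj("scene",(.52,-.3035,.14));print(c,proj("scene",(.52,-.3035,.19)),proj("scene",(.532,-.3035,.14)))
x,y=int(c[0])-12,int(c[1])-20
h=cv2.cvtColor(s,cv2.COLOR_RGB2HSV)[y:y+32,x:x+26]
print(x,y)
for r in range(0,32):print(y+r," ".join("%3d"%v for v in h[r,:,1]))
print("hole blank:",proj("scene",(.4748,.3068,.115)),s[110:116,308:316].mean((0,1)))
```

```text
23.125 [ 0.5201 -0.3035  0.2138] [-3.0793 -0.6223  0.0001] [-0.7164  0.1646  1.7105  0.      1.2665  0.4556] [ 0.3085 -0.4064 -6.7831]
[177.6591 232.6173] [174.9173 215.4973] [181.8091 235.0957]
165 212
212 147 140 111  94  97 105  98  78  45  39  38  42  42  42  63 102 133 151 159 159 157 158 157 156 157 158
213 154 146 123  94  95 110 100  81  52  39  38  40  45  45  53  91 129 151 157 159 158 157 157 157 158 158
214 155 149 126  99  95 100 102  93  60  43  39  43  45  42  45  77 123 148 158 156 157 158 157 158 157 157
215 156 151 138 113  99  96 105  91  65  44  37  41  43  44  43  75 118 146 156 157 157 158 158 158 157 157
216 157 155 149 135 118  98  92  85  59  42  36  41  41  42  45  69 112 142 155 158 157 157 158 157 157 157
217 157 156 153 142 126 102  71  54  48  42  39  39  43  44  43  66 104 138 153 159 158 157 158 157 157 157
218 157 159 155 151 137 108  64  43  43  39  42  43  44  44  43  62 102 136 153 158 158 157 157 157 158 158
219 154 157 157 155 144 118  69  42  39  41  43  43  43  42  43  58 101 134 152 157 157 157 157 157 157 158
220 142 152 156 156 150 125  78  
[... 1919 characters left out ...]
156 157 156 156 156 156 157 157 157 158 156 158 157 156 158 158 155 148 129  97  66  40  31  37  57
239 156 157 158 156 157 156 158 158 158 158 157 157 158 157 156 156 157 158 156 156 144 119  84  50  35  30
240 156 158 156 157 156 156 157 158 157 157 157 156 157 156 156 159 157 158 157 159 156 152 134 106  71  46
241 158 158 157 156 157 157 155 156 158 157 157 155 157 156 155 158 157 157 157 157 158 156 154 153 129  99
242 155 157 156 158 158 156 157 157 156 157 157 156 155 156 157 156 158 156 157 159 157 157 157 157 153 141
243 150 156 158 158 158 155 157 156 156 157 156 155 157 157 156 156 157 156 156 155 157 158 157 157 160 155
hole blank: [312.2377 112.8104] [195.7917 162.625  141.9167]
```

The blank's lower edge in the scene view is at row 235.1 (expected 235.4), with its centre at column 177.5 (expected 177.3). The pose is right and the blank is held steady, so I'm handing in.

```bash
python3 -c "
from cell import ctrl
print(ctrl.close_job())"
```

```text
the job is handed in; nothing more can be done
None
```

I handed the job in at about 23 s: the lighter steel blank (about 0.39 kg) stands fully home in hole 0 of the stand, and the heavier carbide one (about 0.7 kg) is held upright at the camera's focus point, within about 2 mm by my measurements.

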